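# Shut the toy chest and draw its toggle latch tight

### The job

Shut the plywood toy chest and latch it: swing the open lid down without banging it, tip the latch's wire loop over the hook on the front of the lid and seat it behind the lip, then press the lever down flat against the chest until it snaps home and holds the lid tight. Push with a light hand rather than forcing anything, and leave the other toys where they stand.

Things in the scene. Friction and masses are not known exactly. Their poses are not given: they have to be found in the camera images.
- chest: Plywood toy chest that does not move, 170 mm deep (its x), 220 wide (its y), 110 high without lid. Origin under its centre; its front, with the latch, faces its own -x, the front face 85 mm from the origin. 'Out' below means along -x of the chest. The lid's hinge line runs along y at the back top edge (85 mm behind the origin, 111 mm up).
- chest_lid (a joint): Lid angle (rad): 0 = drawn tight, grows as it opens. Stiff stay hinges: it stays where left and must be pushed the whole way (1 to 3 N at its edge). Unlatched it rests at about 0.02 rad on a springy rubber strip along the front rim, 3 to 4 mm above tight; the strip needs 7 N per mm to squeeze further and lifts the lid again when let go.
- lid_edge (a point): Middle of the front upper edge of the lid, a shallow plywood tray 170 x 220 x 22 mm (170 mm from the hinge line, 22 mm above the lid's underside).
- keeper (a point): Seat of the wire in the keeper, a steel hook on the lid's front; 6 mm out from the lid's face, 119 mm above the shelf when tight. The wire goes in from above, between the back plate (2 mm thick, 34 wide) and an upturned lip 8.5 to 11.5 mm out, 18 mm wide along y, its top 4 mm above this point. Axes are the chest's when the lid is shut.
- bail_bar (a point): Middle of the cross bar of the latch's bail: 4 mm steel wire bent to a U, legs 44 mm apart so that they pass either side of keeper and lever, cross bar 48 mm over all along y, 52.5 mm from the bail's pivot on the lever. Seated, it lies in the keeper behind the lip; pushing down on the bar lowers it, turning the lever (2 to 4 N).
- latch_bail (a joint): Bail angle relative to the lever (rad): 0 = shut, grows as the bail swings out and down onto the lever. It leans out from upright by (latch_bail - latch_lever). Stiff pivot: it stays where put (0.2 N at the bar moves it) and turns along with the lever, so a wire that is not yet down behind the lip swings out again when the lever is pressed.
- latch_lever (a joint): Lever angle (rad): 0 = shut (its stop), lying down along the chest's front; grows as its tip swings out and up (pi/2 = level, pointing out). Stiff pivot, stays where put (0.5 N at the tip). With the wire hooked it takes about 3 to 4 N, pressed 45 mm from the pivot, passes dead centre at about 0.3 rad and snaps to 0.
- lever_tip (a point): Middle of the lever's free end. The lever is a steel strip 24 mm wide, 62 mm long from its pivot, its outer surface 8 mm out from the pivot when shut.
- latch_pivot (a point): The lever's pivot on the chest: a line along y, 11 mm out from the front face, 83 mm above the shelf, mid-width. The bail's own pivot sits on the lever, with the lever shut 15.7 mm below this point and 3 mm nearer the chest, and turns about this point with the lever.
- xylophone: Bystander: toy xylophone, eight yellow aluminium bars on two wooden rails, 270 x 135 x 33 mm; origin under its centre
- piggy_bank: Bystander: white ceramic piggy bank, 128 x 96 x 112 mm; origin under its centre
- watering_can: Bystander: green plastic toy watering can, 92 mm wide and 110 mm high, spout 110 mm out along its x; origin under its centre
- train_engine: Bystander: wooden train engine, 160 mm along its x, 68 mm wide, 100 mm high, standing off to one side of the chest's front; origin under its centre
- ring_stacker: Bystander: wooden ring stacker, 96 mm across, 118 mm high; origin under its centre
- toy_car: Bystander: wooden toy car, 90 x 59 x 46 mm, standing off to the other side of the chest's front; origin under its centre
- bridge_block: Bystander: wooden bridge block, 100 x 30 x 67 mm; origin under its centre

How it is judged:
By the outcome, as a careful person would: the job done as asked, in the order asked, and still so for the second after the job is handed in, with the robot touching nothing.
It also fails if it takes over 64 s, if anything falls off the work surface, if the arm or the gripper's body presses on something with over 40 N, if the wrist force passes 120 N, or if a joint passes its speed limit or range.

### The arm

A 7-joint arm with a two-finger parallel gripper is mounted at the origin on the work surface. World frame = base frame: x ahead of the robot, y to its left, z up, the work surface at z = 0. Lengths are in m, angles in rad, forces in N, time in s.
With the tool pointing down it reaches from about 0.425 to 0.925 m from the base axis. Payload 6.8 kg.
Tool frame: the origin (TCP) lies on the mounting face of the last link; the fingertips stand 173 mm ahead of it and the grasp point (between the pads) lies 155 mm ahead of it; z points along the fingers, y is the line along which they close (so a half turn about z gives the same grasp; the last joint's range is limited). The gripper opens to 85 mm and grips with 20 to 120 N. Pads are 22 mm wide; open, the fingers measure 114 mm over their backs; the gripper's body (76 mm by 85 mm) begins 54 mm behind the grasp point. The pads swing forward as they close: fully open they stand 13 mm farther back than shut.
Start: joints at [-1.34, 0.477, 0.022, 1.555, -0.011, 1.109, -0.083], TCP at [0.224, 0.637, 0.405] pointing down, gripper open.
Joint ranges: [-2.96, 2.96], [-0.34, 2.1], [-1.41, 1.46], [0.24, 2.44], [-1.37, 4.51], [0.17, 1.92], [-2.96, 2.96]. Speed limits (rad/s): [2.39, 2.39, 3.14, 3.14, 3.14, 3.14, 3.14].

### API

Orientations are given as a rotation vector (axis times angle).
In Python, from bench import r gives the robot as it stands.
- The arm moves only by the tool arm_command, never from a script. Its argument "plan" is a list of rows, each an object of numbers: "claw": the closure, from 0 (fully open) to 1 (shut); "tx", "ty", "tz": the shift along the tool's x, y, z in m; "ax", "ay", "az": the turn, a rotation vector about the tool's x, y, z in degrees. A call has exactly 10 rows; each row shifts and turns the commanded pose from where the row before left it, along the tool's axes as they then stand; what a row does not reach is not made up. A row lasts 1/12 s, in which the tool goes at most 41.7 mm and 7.16 degrees, less where a joint would pass 70% of its speed; a pose out of reach is approached as far as the arm can. A call is refused whole if a number of a shift passes 0.0417 or a number of a turn 7.16, either way. A call with a gripper value outside its range is refused whole. The fingers move at their own pace and stop on an object; "squeeze" is the grip in N (left out, the last holds). Time passes only in rows, so rows that do not move let the fingers close, or fill a call up. It gives the time, the measured TCP pose, the force, the opening and the grip force at its end, in the units of the state.
- r.get_obs(): the state, without advancing time (a new reading comes with each control period).
- r.grab_frame(name): name is "side" or "top"; returns the picture (480x640x3 uint8, red, green, blue); there is no depth.
- r.camera_model(name): a dict with "fx", "fy", "cx", "cy" (pixels), "position" and "orientation" of the camera in the world. Camera axes: x right, y up, looking along -z (the intrinsics and any distortion apply to the point x, -y, -z); pixel columns grow to the right and rows downward; lengths in m; the calibration is good to about 2 mm. A picture is of the moment at which its call begins. camera_model takes no time and is no camera call.
- r.hand_in(): hands the job in; it is judged then, once.
Trained networks look in the newest picture that a camera, given by its name, has taken for a name from the list of things; names that differ only in an ending like _2 or _b are one class to them, and where a whole thing is asked for, a point or a joint stands for the part that bears it (a point fixed in the world has none). Each returns a list of dicts, best first, with "confidence" (0 to 1); they miss things now and then, are a little off and sometimes report something else, mostly with a low value. They report only what shows in the picture. A call takes as long as a camera call.
- r.boxes_of(target, camera): "location" ([x, y, z] in m, in the coordinates of the camera as it stood for that picture, good to about 4 mm: the middle of the surface that is visible of it).
- r.tip_of(target, camera): "location" ([x, y, z] in m, in the coordinates of the camera as it stood for that picture, good to about 4 mm: a listed point, or the origin of a listed thing).
The state is a dict: "clock": time; "joints": joint angles; "qvel": joint speeds; "tau": joint torques, N m; "tcp_pos": TCP position; "orientation": TCP orientation; "contact_force": force on the tool from outside, world axes, zero at the start; "moment": the same for the moment, N m; "grip_width": finger opening in m; "gripper_force": force on a finger pad.
Only numpy, scipy, OpenCV 4.12 (cv2) and the standard library are available. Lean on these libraries where they do the work, as an engineer would, in place of code of your own. Each camera call takes 0.05 s, during which the arm holds its last target. There are 200 camera calls.

## Working session

There is one attempt and no reset: what is moved stays moved. The work goes in short steps, Python scripts to look and compute and a tool call to move; the robot and the scene stay as the last step left them, time stands still between calls to the robot, and variables do not carry over. Pictures are saved under pics/ and viewed, at most 10 in all, crops included, and the job is handed in when it is done.

Besides the shell and the picture viewer there is one more tool, called after ">>>" as name(argument=value, ...), one argument or row to a line, values as JSON. arm_command: Moves the arm, as the interface text tells. Its arguments: {"type":"object","properties":{"plan":{"type":"array","items":{"type":"object","properties":{"claw":{"type":"number"},"tx":{"type":"number"},"ty":{"type":"number"},"tz":{"type":"number"},"ax":{"type":"number"},"ay":{"type":"number"},"az":{"type":"number"}}}},"squeeze":{"type":"number"}},"required":["plan"]}

```bash
ls; mkdir -p pics
cat > h.py <<'E'
import numpy as np, cv2
from scipy.spatial.transform import Rotation as R
from bench import r
def cam2w(name,p):
    m=r.camera_model(name); o=np.array(m["orientation"])
    Rm=o if o.shape==(3,3) else R.from_rotvec(o).as_matrix() if o.size==3 else R.from_quat(o).as_matrix()
    return Rm@np.array(p)+np.array(m["position"])
def find(t,c,f="tip_of"):
    l=getattr(r,f)(t,c)
    return [(round(d["confidence"],2),np.round(cam2w(c,d["location"]),4)) for d in l[:2]]
def snap(c,n):
    im=r.grab_frame(c); cv2.imwrite(f"pics/{n}.png",im[:,:,::-1]); return im
E
python3 - <<'E'
from h import *
snap("side","s0");snap("top","t0")
print(r.camera_model("side"),r.camera_model("top"))
for t in ["chest","lid_edge","keeper","bail_bar","lever_tip","latch_pivot","train_engine","toy_car","xylophone","piggy_bank","watering_can","ring_stacker","bridge_block"]:
    print(t,[ (c,find(t,c)) for c in ("side","top")])
o=r.get_obs();print(o)
E
```

```text
pics
{'fx': 536.2188952176298, 'fy': 536.2188952176298, 'cx': 330.0759523722392, 'cy': 249.05135554951366, 'position': array([ 0.06055564, -1.11398211,  0.88601676]), 'orientation': array([ 0.97300224, -0.20493492, -0.41214222])} {'fx': 553.0378630747466, 'fy': 553.0378630747466, 'cx': 317.587410364431, 'cy': 234.98959510591985, 'position': array([ 0.28985996, -0.04477929,  1.61653307]), 'orientation': array([ 0.12922205, -0.141269  , -1.54804537])}
chest [('side', []), ('top', [(0.61, array([ 0.5135, -0.0037, -0.0006]))])]
lid_edge [('side', [(0.87, array([0.504 , 0.0043, 0.268 ]))]), ('top', [(0.87, array([0.5104, 0.0023, 0.2682]))])]
keeper [('side', [(0.82, array([ 0.5168, -0.0062,  0.264 ]))]), ('top', [(0.59, array([ 0.5196, -0.0102,  0.2642]))])]
bail_bar [('side', [(0.48, array([ 0.5931, -0.1276,  0.1267])), (0.37, array([ 0.3607, -0.2961,  0.0007]))]), ('top', [(0.5, array([ 5.115e-01, -2.000e-04,  2.701e-01])), (0.41, array([ 0.5981, -0.1264,  0.1281]))])]
lever_tip [('side', [(0.7, array([ 0.5893, -0.1254,  0.1132])), (0.38, array([ 6.049e-01, -4.873e-01, -2.000e-04]))]), 
[... 1328 characters left out ...]
]
{'clock': 1.4, 'joints': array([-1.34010945,  0.47699267,  0.02242172,  1.55542396, -0.01150324,
        1.10928692, -0.08309521]), 'qvel': array([ 0.00055381,  0.00063087,  0.00068964, -0.00211884,  0.00043455,
        0.00027514,  0.00014032]), 'tau': array([-7.21500310e-04, -5.96325660e+01,  1.60596449e+00, -2.81540948e+01,
        1.24304427e-02,  1.64684217e-03,  2.23208605e-05]), 'tcp_pos': array([0.22434119, 0.63663487, 0.40470311]), 'orientation': array([-5.29680744e-01, -3.09661296e+00, -2.90170301e-05]), 'contact_force': array([-0.3736799 , -0.04557318,  0.21130177]), 'moment': array([-0.03835783, -0.01517786,  0.04494617]), 'gripper_force': 0.0, 'grip_width': 0.0857758580604782}
```

View images.

View pics/s0.png

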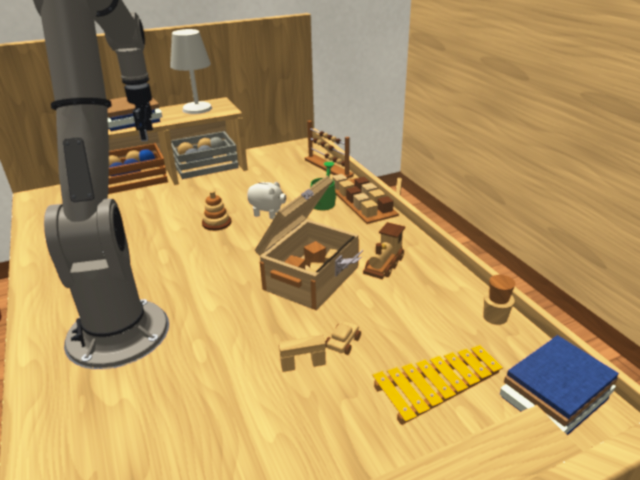

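View pics/t0.png

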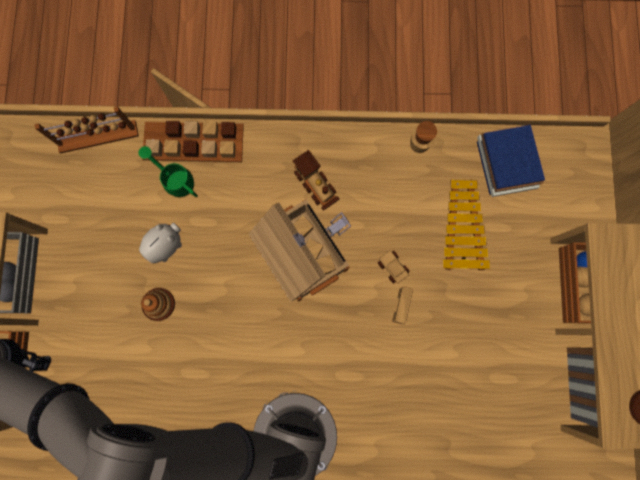

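```bash
cat >> h.py <<'E'
from scipy.optimize import least_squares
def tool():
    o=r.get_obs(); return np.array(o["tcp_pos"]),R.from_rotvec(o["orientation"]),o
# chest frame coords used below: (out, lateral, z) ; out measured from the chest FRONT FACE
def C(): return np.load("chest.npy")   # cx,cy,alpha(out direction)
def w2c(p):
    cx,cy,a=C(); d=np.array(p[:2])-[cx,cy]; f=np.array([np.cos(a),np.sin(a)]); g=np.array([-f[1],f[0]])
    return np.array([d@f-.085,d@g,p[2]])
def c2w(q):
    cx,cy,a=C(); f=np.array([np.cos(a),np.sin(a)]); g=np.array([-f[1],f[0]])
    return np.r_[np.array([cx,cy])+f*(q[0]+.085)+g*q[1],q[2]]
L=.173
def tipC(): # fingertip in chest coords + tilt
    p,Rm,o=tool(); return np.round(w2c(p+Rm.apply([0,0,L]))*1e3,1)
def to(tip,tilt=0):
    """tool-frame shift & turn bringing the fingertip to chest coords tip (mm), tool x=-out, tilted outward by tilt deg"""
    p,Rm,o=tool(); cx,cy,a=C(); f=np.array([np.cos(a),np.sin(a),0]); t=np.radians(tilt)
    z=-np.sin(t)*f-np.cos(t)*np.array([0,0,1]); y=np.array([-f[1],f[0],0]); x=np.cross(y,z)
    T=R.from_matrix(np.c_[x,y,z]); q=c2w(np.array(tip)/1e3)-T.apply([0,0,L])
    return np.round(Rm.inv().apply(q-p)*1e3,1),np.round(np.degrees((Rm.inv()*T).as_rotvec()),1),np.round(q,3)
E
python3 - <<'E'
from h import *
P=np.array([[.5647,-.0884],[.5661,-.0903]]);E=np.array([[.504,.0043],[.5104,.0023]]);T=np.array([[.5893,-.1254],[.5952,-.1272]]);K=np.array([[.5168,-.0062],[.5196,-.0102]]);O=np.array([[.5135,-.0037]])
def F(v):
    c=v[:2];f=np.array([np.cos(v[2]),np.sin(v[2])]);out=[]
    for pts,s in((P,.096),(O,0),(E,v[3]),(K,v[4]),(T,v[5])): out.append((pts-(c+s*f)).ravel())
    return np.concatenate(out)
s=least_squares(F,[.513,-.004,-1.02,-.016,0,.14]);print(s.x,np.degrees(s.x[2]),np.round(F(s.x)*1e3,1));np.save("chest.npy",s.x[:3])
for n,p in dict(edge=[.507,.0033,.268],keeper=[.518,-.008,.264],bar=[.5956,-.127,.1275],tip=[.592,-.1263,.112],train=[.726,-.042,0],car=[.481,-.2755,0]).items(): print(n,np.round(w2c(p)*1e3,1))
print(to([-130,0,250]))
E
```

```text
[ 0.5147195  -0.00618359 -1.00500958 -0.01203679  0.00356801  0.14296088] -57.58280756664869 [-1.5 -1.2 -0.1 -3.1 -1.2  2.5 -4.3  0.3  2.1 -1.7  0.2  3.   3.  -1.
 -2.1  1.5  3.8 -0.3]
edge [-97.1  -1.4 268. ]
keeper [-81.7   1.8 264. ]
bar [ 60.3   3.5 127.5]
tip [ 57.8   0.8 112. ]
train [ 58.5 159.2   0. ]
car [ 124.3 -172.8    0. ]
(array([-452.1, -481.9,  -18.3]), array([ 0. , -0. , 38.2]), array([0.491, 0.032, 0.423]))
```

>>> arm_command(
  plan=[
    {"tx": -0.028,"ty": -0.03,"claw": 0.7},
    {"tx": -0.028,"ty": -0.03,"claw": 0.7},
    {"tx": -0.028,"ty": -0.03,"claw": 0.7},
    {"tx": -0.028,"ty": -0.03,"claw": 0.7},
    {"tx": -0.028,"ty": -0.03,"claw": 0.7},
    {"tx": -0.028,"ty": -0.03,"claw": 0.7},
    {"tx": -0.028,"ty": -0.03,"claw": 0.7},
    {"tx": -0.028,"ty": -0.03,"claw": 0.7},
    {"tx": -0.028,"ty": -0.03,"claw": 0.7},
    {"tx": -0.028,"ty": -0.03,"claw": 0.7},
  ],
)

```text
invalid input at $.plan[0]: expected keys claw, tx, ty, tz, ax, ay, az
```

>>> arm_command(
  plan=[
    {"tx": -0.028,"ty": -0.03,"claw": 0.7},
    {"tx": -0.028,"ty": -0.03,"claw": 0.7},
    {"tx": -0.028,"ty": -0.03,"claw": 0.7},
    {"tx": -0.028,"ty": -0.03,"claw": 0.7},
    {"az": 6.4},
    {"az": 6.4},
    {"az": 6.4},
    {"az": 6.4},
    {"az": 6.4},
    {"az": 6.2},
  ],
)

```text
invalid input at $.plan[0]: expected keys claw, tx, ty, tz, ax, ay, az
```

Run:
```python
from h import *
p,Rm,o=tool();print(o["clock"],o["joints"],o["grip_width"],o["contact_force"],tipC())
print(to([-135,0,250]))
# lid arc waypoints: tip centre (out,z) with front corner 11mm
for t in [1.03,.9,.75,.6,.45,.3,.15,.05,.02]:
    q=np.array([-170+150*np.cos(t)-22*np.sin(t),111+150*np.sin(t)+22*np.cos(t)]);print(t,np.round(q-[11,0],1))
```

```text
1.4 [-1.34010945  0.47699267  0.02242172  1.55542396 -0.01150324  1.10928692
 -0.08309521] 0.0857758580604782 [-0.3736799  -0.04557318  0.21130177] [-783.3   99.5  231.7]
(array([-448.2, -478.9,  -18.3]), array([ 0. , -0. , 38.2]), array([0.488, 0.036, 0.423]))
1.03 [-122.6  250.9]
0.9 [-105.   242.2]
0.75 [-86.2 229.3]
0.6 [-69.6 213.9]
0.45 [-55.5 196.1]
0.3 [-44.2 176.3]
0.15 [-36.  155.2]
0.05 [-32.3 140.5]
0.02 [-31.5 136. ]
```

All keys are required.

>>> arm_command(
  plan=[
    {"tx": -0.028,"ty": -0.03,"tz": 0,"ax": 0,"ay": 0,"az": 0,"claw": 0.7},
    {"tx": -0.028,"ty": -0.03,"tz": 0,"ax": 0,"ay": 0,"az": 0,"claw": 0.7},
    {"tx": -0.028,"ty": -0.03,"tz": 0,"ax": 0,"ay": 0,"az": 0,"claw": 0.7},
    {"tx": -0.028,"ty": -0.03,"tz": 0,"ax": 0,"ay": 0,"az": 0,"claw": 0.7},
    {"tx": -0.028,"ty": -0.03,"tz": 0,"ax": 0,"ay": 0,"az": 0,"claw": 0.7},
    {"tx": -0.028,"ty": -0.03,"tz": 0,"ax": 0,"ay": 0,"az": 0,"claw": 0.7},
    {"tx": -0.028,"ty": -0.03,"tz": 0,"ax": 0,"ay": 0,"az": 0,"claw": 0.7},
    {"tx": -0.028,"ty": -0.03,"tz": 0,"ax": 0,"ay": 0,"az": 0,"claw": 0.7},
    {"tx": -0.028,"ty": -0.03,"tz": 0,"ax": 0,"ay": 0,"az": 0,"claw": 0.7},
    {"tx": -0.028,"ty": -0.03,"tz": 0,"ax": 0,"ay": 0,"az": 0,"claw": 0.7},
  ],
)

```text
clock: 2.23
tcp_pos: [0.3891, 0.2586, 0.4051]
orientation: [0.529, 3.096, 0.001]
contact_force: [-0.1, 0.6, 0.1]
grip_width: 0.0255
gripper_force: 0.0
```

>>> arm_command(
  plan=[
    {"tx": -0.028,"ty": -0.03,"tz": 0,"ax": 0,"ay": 0,"az": 0,"claw": 0.7},
    {"tx": -0.028,"ty": -0.03,"tz": 0,"ax": 0,"ay": 0,"az": 0,"claw": 0.7},
    {"tx": -0.028,"ty": -0.03,"tz": 0,"ax": 0,"ay": 0,"az": 0,"claw": 0.7},
    {"tx": -0.028,"ty": -0.03,"tz": 0,"ax": 0,"ay": 0,"az": 0,"claw": 0.7},
    {"tx": 0,"ty": 0,"tz": 0,"ax": 0,"ay": 0,"az": 6.4,"claw": 0.7},
    {"tx": 0,"ty": 0,"tz": 0,"ax": 0,"ay": 0,"az": 6.4,"claw": 0.7},
    {"tx": 0,"ty": 0,"tz": 0,"ax": 0,"ay": 0,"az": 6.4,"claw": 0.7},
    {"tx": 0,"ty": 0,"tz": 0,"ax": 0,"ay": 0,"az": 6.4,"claw": 0.7},
    {"tx": 0,"ty": 0,"tz": 0,"ax": 0,"ay": 0,"az": 6.4,"claw": 0.7},
    {"tx": 0,"ty": 0,"tz": 0,"ax": 0,"ay": 0,"az": 6.2,"claw": 0.7},
  ],
)

```text
clock: 3.07
tcp_pos: [0.4545, 0.1101, 0.4049]
orientation: [1.522, 2.748, 0.001]
contact_force: [-0.1, 0.8, 0.6]
grip_width: 0.0254
gripper_force: 0.0
```

Run:
```python
from h import *
p,Rm,o=tool();print(o["clock"],o["joints"],o["grip_width"],o["contact_force"],tipC())
print(to([-135,0,250]))
```

```text
3.0667 [-0.71840213  0.12856009  0.38265393  2.05375577 -0.05829756  0.96881664
  0.25393861] 0.025416658849213847 [-0.0901809   0.75634855  0.63976603] [-215.5   11.6  231.9]
(array([-80.6, -11. , -18.1]), array([ 0. , -0. , -0.4]), array([0.488, 0.036, 0.423]))
```

>>> arm_command(
  plan=[
    {"tx": -0.02,"ty": -0.003,"tz": -0.005,"ax": 0,"ay": 0,"az": 0,"claw": 0.7},
    {"tx": -0.02,"ty": -0.003,"tz": -0.005,"ax": 0,"ay": 0,"az": 0,"claw": 0.7},
    {"tx": -0.02,"ty": -0.003,"tz": -0.004,"ax": 0,"ay": 0,"az": 0,"claw": 0.7},
    {"tx": -0.018,"ty": -0.003,"tz": -0.004,"ax": 0,"ay": 0,"az": 0,"claw": 0.7},
    {"tx": -0.004,"ty": 0,"tz": 0,"ax": 0,"ay": 0,"az": 0,"claw": 0.7},
    {"tx": -0.004,"ty": 0,"tz": 0,"ax": 0,"ay": 0,"az": 0,"claw": 0.7},
    {"tx": -0.004,"ty": 0,"tz": 0,"ax": 0,"ay": 0,"az": 0,"claw": 0.7},
    {"tx": -0.004,"ty": 0,"tz": 0,"ax": 0,"ay": 0,"az": 0,"claw": 0.7},
    {"tx": -0.004,"ty": 0,"tz": 0.002,"ax": 0,"ay": 0,"az": 0,"claw": 0.7},
    {"tx": -0.004,"ty": 0,"tz": 0.003,"ax": 0,"ay": 0,"az": 0,"claw": 0.7},
  ],
)

```text
clock: 3.9
tcp_pos: [0.4992, 0.0183, 0.4178]
orientation: [-1.512, -2.754, -0.001]
contact_force: [0.2, 0.3, 3.9]
grip_width: 0.0256
gripper_force: 1.4
```

Run:
```python
from h import *
p,Rm,o=tool();print(o["contact_force"],tipC())
snap("side","x");snap("top","x2");print(find("lid_edge","side"),find("lid_edge","top"))
```

```text
[0.17566493 0.32871616 3.89770576] [-1.140e+02  1.000e-01  2.448e+02]
[(0.77, array([ 0.5083, -0.0037,  0.2648])), (0.67, array([ 5.261e-01,  3.945e-01, -1.000e-04]))] [(0.62, array([ 0.5152, -0.0044,  0.2626]))]
```

>>> arm_command(
  plan=[
    {"tx": -0.008,"ty": 0,"tz": 0.003,"ax": 0,"ay": 0,"az": 0,"claw": 0.7},
    {"tx": -0.0063,"ty": 0,"tz": 0.0043,"ax": 0,"ay": 0,"az": 0,"claw": 0.7},
    {"tx": -0.0063,"ty": 0,"tz": 0.0043,"ax": 0,"ay": 0,"az": 0,"claw": 0.7},
    {"tx": -0.0063,"ty": 0,"tz": 0.0043,"ax": 0,"ay": 0,"az": 0,"claw": 0.7},
    {"tx": -0.0055,"ty": 0,"tz": 0.005,"ax": 0,"ay": 0,"az": 0,"claw": 0.7},
    {"tx": -0.0055,"ty": 0,"tz": 0.005,"ax": 0,"ay": 0,"az": 0,"claw": 0.7},
    {"tx": -0.0055,"ty": 0,"tz": 0.005,"ax": 0,"ay": 0,"az": 0,"claw": 0.7},
    {"tx": -0.0047,"ty": 0,"tz": 0.006,"ax": 0,"ay": 0,"az": 0,"claw": 0.7},
    {"tx": -0.0047,"ty": 0,"tz": 0.006,"ax": 0,"ay": 0,"az": 0,"claw": 0.7},
    {"tx": -0.0047,"ty": 0,"tz": 0.006,"ax": 0,"ay": 0,"az": 0,"claw": 0.7},
  ],
)

```text
clock: 4.93
tcp_pos: [0.5301, -0.0315, 0.3683]
orientation: [1.514, 2.752, -0.0]
contact_force: [1.0, 0.7, 1.7]
grip_width: 0.0259
gripper_force: 0.9
```

Run:
```python
from h import *
p,Rm,o=tool();print(o["contact_force"],o["moment"],tipC())
```

```text
[0.98128914 0.70804775 1.70085344] [ 0.24250113 -0.18882768  0.01148518] [-55.2  -0.5 195.3]
```

>>> arm_command(
  plan=[
    {"tx": -0.0038,"ty": 0,"tz": 0.0065,"ax": 0,"ay": 0,"az": 0,"claw": 0.7},
    {"tx": -0.0038,"ty": 0,"tz": 0.0065,"ax": 0,"ay": 0,"az": 0,"claw": 0.7},
    {"tx": -0.0038,"ty": 0,"tz": 0.0065,"ax": 0,"ay": 0,"az": 0,"claw": 0.7},
    {"tx": -0.0027,"ty": 0,"tz": 0.007,"ax": 0,"ay": 0,"az": 0,"claw": 0.7},
    {"tx": -0.0027,"ty": 0,"tz": 0.007,"ax": 0,"ay": 0,"az": 0,"claw": 0.7},
    {"tx": -0.0027,"ty": 0,"tz": 0.006,"ax": 0,"ay": 0,"az": 0,"claw": 0.7},
    {"tx": -0.0015,"ty": 0,"tz": 0.005,"ax": 0,"ay": 0,"az": 0,"claw": 0.7},
    {"tx": -0.0013,"ty": 0,"tz": 0.004,"ax": 0,"ay": 0,"az": 0,"claw": 0.7},
    {"tx": -0.001,"ty": 0,"tz": 0.003,"ax": 0,"ay": 0,"az": 0,"claw": 0.7},
    {"tx": 0,"ty": 0,"tz": 0.002,"ax": 0,"ay": 0,"az": 0,"claw": 0.7},
  ],
)

```text
clock: 5.77
tcp_pos: [0.5421, -0.0507, 0.3148]
orientation: [-1.514, -2.752, 0.001]
contact_force: [-0.8, 0.3, 1.3]
grip_width: 0.0254
gripper_force: 0.6
```

Run:
```python
from h import *
p,Rm,o=tool();print(o["contact_force"],o["moment"],tipC())
```

```text
[-0.84003305  0.27610684  1.29062165] [-0.07378886 -0.0088377  -0.00514783] [-32.8  -0.8 141.8]
```

Now slowly down until the strip is felt.

>>> arm_command(
  plan=[
    {"tx": 0,"ty": 0,"tz": 0.001,"ax": 0,"ay": 0,"az": 0,"claw": 0.7},
    {"tx": 0,"ty": 0,"tz": 0.001,"ax": 0,"ay": 0,"az": 0,"claw": 0.7},
    {"tx": 0,"ty": 0,"tz": 0.001,"ax": 0,"ay": 0,"az": 0,"claw": 0.7},
    {"tx": 0,"ty": 0,"tz": 0.0007,"ax": 0,"ay": 0,"az": 0,"claw": 0.7},
    {"tx": 0,"ty": 0,"tz": 0.0007,"ax": 0,"ay": 0,"az": 0,"claw": 0.7},
    {"tx": 0,"ty": 0,"tz": 0.0007,"ax": 0,"ay": 0,"az": 0,"claw": 0.7},
    {"tx": 0,"ty": 0,"tz": 0,"ax": 0,"ay": 0,"az": 0,"claw": 0.7},
    {"tx": 0,"ty": 0,"tz": 0,"ax": 0,"ay": 0,"az": 0,"claw": 0.7},
    {"tx": 0,"ty": 0,"tz": 0,"ax": 0,"ay": 0,"az": 0,"claw": 0.7},
    {"tx": 0,"ty": 0,"tz": 0,"ax": 0,"ay": 0,"az": 0,"claw": 0.7},
  ],
)

```text
clock: 6.6
tcp_pos: [0.5422, -0.0504, 0.3102]
orientation: [-1.514, -2.753, -0.0]
contact_force: [-0.1, -0.5, 1.0]
grip_width: 0.0257
gripper_force: 0.3
```

Run:
```python
from h import *
p,Rm,o=tool();print(o["contact_force"],o["moment"],tipC())
```

```text
[-0.13989598 -0.53614414  0.9743695 ] [-0.04813287 -0.04890531  0.03440429] [-32.9  -0.5 137.2]
```

>>> arm_command(
  plan=[
    {"tx": 0,"ty": 0,"tz": 0.0007,"ax": 0,"ay": 0,"az": 0,"claw": 0.7},
    {"tx": 0,"ty": 0,"tz": 0.0007,"ax": 0,"ay": 0,"az": 0,"claw": 0.7},
    {"tx": 0,"ty": 0,"tz": 0.0006,"ax": 0,"ay": 0,"az": 0,"claw": 0.7},
    {"tx": 0,"ty": 0,"tz": 0,"ax": 0,"ay": 0,"az": 0,"claw": 0.7},
    {"tx": 0,"ty": 0,"tz": 0,"ax": 0,"ay": 0,"az": 0,"claw": 0.7},
    {"tx": 0,"ty": 0,"tz": 0,"ax": 0,"ay": 0,"az": 0,"claw": 0.7},
    {"tx": 0,"ty": 0,"tz": 0,"ax": 0,"ay": 0,"az": 0,"claw": 0.7},
    {"tx": 0,"ty": 0,"tz": 0,"ax": 0,"ay": 0,"az": 0,"claw": 0.7},
    {"tx": 0,"ty": 0,"tz": 0,"ax": 0,"ay": 0,"az": 0,"claw": 0.7},
    {"tx": 0,"ty": 0,"tz": 0,"ax": 0,"ay": 0,"az": 0,"claw": 0.7},
  ],
)

```text
clock: 7.43
tcp_pos: [0.5423, -0.0506, 0.3087]
orientation: [1.514, 2.753, 0.001]
contact_force: [-2.2, -0.5, 6.5]
grip_width: 0.0257
gripper_force: 3.3
```

Run:
```python
from h import *
p,Rm,o=tool();print(o["contact_force"],tipC())
snap("side","x");snap("top","x2")
for n in("lid_edge","keeper","bail_bar","lever_tip","latch_pivot"):
  print(n,[[(a,np.round(w2c(b)*1e3)) for a,b in find(n,c)] for c in("side","top")])
```

```text
[-2.15091274 -0.48932154  6.53364109] [-32.7  -0.4 135.7]
lid_edge [[(0.95, array([ -3.,  -1., 138.])), (0.52, array([ 61.,   3., 128.]))], [(0.95, array([  8.,   0., 138.])), (0.41, array([ 12.,   0., 119.]))]]
keeper [[(0.86, array([  4.,  -1., 124.]))], [(0.84, array([ 11.,   1., 122.])), (0.69, array([ 371., -178.,    2.]))]]
bail_bar [[(0.43, array([ 62.,   3., 130.]))], [(0.51, array([ 60.,   3., 126.]))]]
lever_tip [[(0.73, array([ 57.,  -1., 113.])), (0.2, array([  4.,   4., 124.]))], [(0.65, array([ 63.,   2., 112.]))]]
latch_pivot [[(0.66, array([14., -1., 83.]))], [(0.55, array([15., -0., 85.]))]]
```

>>> arm_command(
  plan=[
    {"tx": 0,"ty": 0,"tz": -0.005,"ax": 0,"ay": 0,"az": 0,"claw": 0.7},
    {"tx": 0,"ty": 0,"tz": -0.017,"ax": 0,"ay": 0,"az": 0,"claw": 0.7},
    {"tx": 0,"ty": 0,"tz": -0.018,"ax": 0,"ay": 0,"az": 0,"claw": 0.7},
    {"tx": -0.031,"ty": 0,"tz": 0,"ax": 0,"ay": 0,"az": 0,"claw": 0.7},
    {"tx": -0.031,"ty": 0,"tz": 0,"ax": 0,"ay": 0,"az": 0,"claw": 0.7},
    {"tx": -0.031,"ty": 0,"tz": 0,"ax": 0,"ay": 0,"az": 0,"claw": 0.7},
    {"tx": -0.031,"ty": 0,"tz": 0,"ax": 0,"ay": 0,"az": 0,"claw": 0.7},
    {"tx": 0,"ty": 0,"tz": 0.018,"ax": 0,"ay": 0,"az": 0,"claw": 0.7},
    {"tx": 0,"ty": 0,"tz": 0.018,"ax": 0,"ay": 0,"az": 0,"claw": 0.7},
    {"tx": 0,"ty": 0,"tz": 0.017,"ax": 0,"ay": 0,"az": 0,"claw": 0.7},
  ],
)

```text
clock: 8.87
tcp_pos: [0.6086, -0.1559, 0.2943]
orientation: [-1.515, -2.752, 0.0]
contact_force: [-0.5, 0.5, 0.2]
grip_width: 0.0253
gripper_force: 0.0
```

Run:
```python
from h import *
c=C();c[:2]+=.0023*np.array([np.cos(c[2]),np.sin(c[2])]);np.save("chest.npy",c)
p,Rm,o=tool();print(o["contact_force"],tipC(),o["joints"])
im=snap("side","x");cv2.imwrite("pics/s1.png",cv2.resize(im[170:320,250:420,::-1],None,fx=4,fy=4,interpolation=cv2.INTER_CUBIC))
for n in("bail_bar","lever_tip","keeper","lid_edge"):
  print(n,[[(a,np.round(w2c(b)*1e3)) for a,b in find(n,c)] for c in("side",)])
```

```text
[-0.45301657  0.48062058  0.2050829 ] [ 89.4  -1.  121.3] [-0.17269299  0.55474397  0.44626203  1.79103798 -0.30347386  0.86428795
  0.97836418]
bail_bar [[(0.62, array([ 57.,   3., 128.]))]]
lever_tip [[(0.68, array([ 365., -184.,   -2.])), (0.46, array([ 54.,  -1., 115.]))]]
keeper [[(0.63, array([  2.,   3., 123.]))]]
lid_edge [[(0.97, array([ -1.,  -1., 138.]))]]
```

View pics/s1.png

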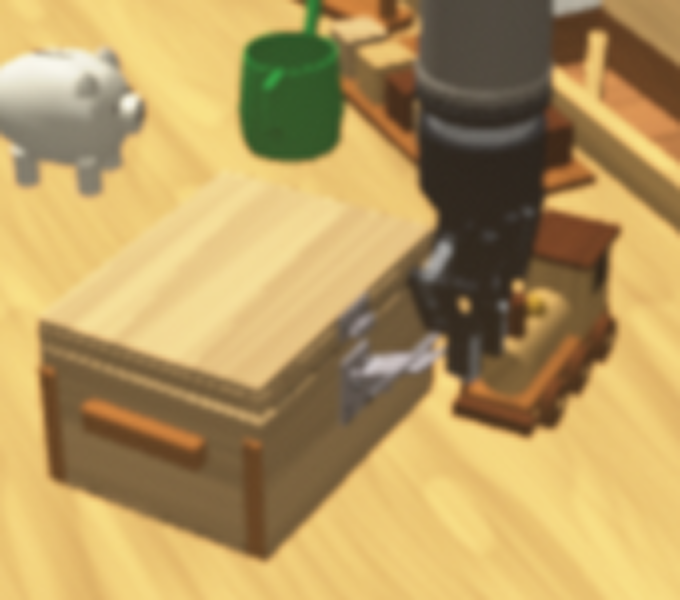

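>>> arm_command(
  plan=[
    {"tx": 0.008,"ty": 0.001,"tz": 0,"ax": 0,"ay": 0,"az": 0,"claw": 0.7},
    {"tx": 0.008,"ty": 0,"tz": 0,"ax": 0,"ay": 0,"az": 0,"claw": 0.7},
    {"tx": 0.008,"ty": 0,"tz": -0.003,"ax": 0,"ay": 0,"az": 0,"claw": 0.7},
    {"tx": 0.008,"ty": 0,"tz": -0.003,"ax": 0,"ay": 0,"az": 0,"claw": 0.7},
    {"tx": 0.008,"ty": 0,"tz": -0.003,"ax": 0,"ay": 0,"az": 0,"claw": 0.7},
    {"tx": 0.008,"ty": 0,"tz": 0,"ax": 0,"ay": 0,"az": 0,"claw": 0.7},
    {"tx": 0.006,"ty": 0,"tz": 0,"ax": 0,"ay": 0,"az": 0,"claw": 0.7},
    {"tx": 0.005,"ty": 0,"tz": 0,"ax": 0,"ay": 0,"az": 0,"claw": 0.7},
    {"tx": 0.004,"ty": 0,"tz": 0,"ax": 0,"ay": 0,"az": 0,"claw": 0.7},
    {"tx": 0.002,"ty": 0,"tz": 0,"ax": 0,"ay": 0,"az": 0,"claw": 0.7},
  ],
)

```text
clock: 9.95
tcp_pos: [0.5743, -0.0993, 0.304]
orientation: [-1.513, -2.753, 0.0]
contact_force: [-0.4, -0.9, -0.5]
grip_width: 0.0258
gripper_force: 0.1
```

Run:
```python
from h import *
p,Rm,o=tool();print(o["contact_force"],tipC())
im=snap("side","x");snap("top","x2");cv2.imwrite("pics/s2.png",cv2.resize(im[210:290,290:390,::-1],None,fx=6,fy=6,interpolation=cv2.INTER_CUBIC))
for n in("bail_bar","lever_tip","keeper"):
  print(n,[[(a,np.round(w2c(b)*1e3)) for a,b in find(n,c)] for c in("side","top")])
```

```text
[-0.38256582 -0.89238272 -0.50407552] [ 23.2   0.4 131. ]
bail_bar [[(0.51, array([ 12.,   2., 134.]))], []]
lever_tip [[(0.45, array([ 54.,  -1., 109.])), (0.25, array([  78., -285.,    2.]))], []]
keeper [[], []]
```

View pics/s2.png

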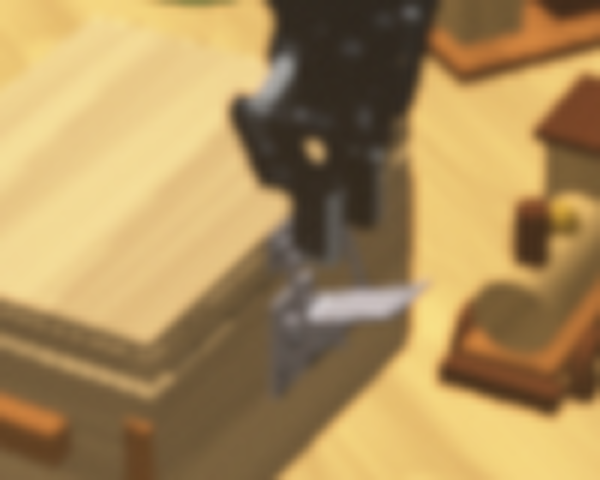

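>>> arm_command(
  plan=[
    {"tx": 0.001,"ty": 0,"tz": 0,"ax": 0,"ay": 0,"az": 0,"claw": 0.7},
    {"tx": 0.001,"ty": 0,"tz": 0,"ax": 0,"ay": 0,"az": 0,"claw": 0.7},
    {"tx": 0.001,"ty": 0,"tz": 0,"ax": 0,"ay": 0,"az": 0,"claw": 0.7},
    {"tx": 0.001,"ty": 0,"tz": 0,"ax": 0,"ay": 0,"az": 0,"claw": 0.7},
    {"tx": 0.001,"ty": 0,"tz": 0,"ax": 0,"ay": 0,"az": 0,"claw": 0.7},
    {"tx": 0,"ty": 0,"tz": 0,"ax": 0,"ay": 0,"az": 0,"claw": 0.7},
    {"tx": 0,"ty": 0,"tz": 0,"ax": 0,"ay": 0,"az": 0,"claw": 0.7},
    {"tx": 0,"ty": 0,"tz": 0,"ax": 0,"ay": 0,"az": 0,"claw": 0.7},
    {"tx": 0,"ty": 0,"tz": 0,"ax": 0,"ay": 0,"az": 0,"claw": 0.7},
    {"tx": 0,"ty": 0,"tz": 0,"ax": 0,"ay": 0,"az": 0,"claw": 0.7},
  ],
)

```text
clock: 11.18
tcp_pos: [0.572, -0.0956, 0.3042]
orientation: [1.514, 2.753, 0.0]
contact_force: [1.2, 0.3, -0.6]
grip_width: 0.0255
gripper_force: 0.0
```

Run:
```python
from h import *
cx,cy,a=C()
p,Rm,o=tool();F=o["contact_force"];print(F,"out",F[0]*np.cos(a)+F[1]*np.sin(a),tipC(),o["clock"])
snap("side","x")
print([[(a,np.round(w2c(b)*1e3)) for a,b in find("bail_bar",c)] for c in("side",)])
```

```text
[ 1.18534909  0.33078129 -0.60243535] out 0.35620739843504184 [ 18.9   0.4 131.2] 11.1833
[[(0.37, array([  7.,  -0., 135.]))]]
```

>>> arm_command(
  plan=[
    {"tx": 0.001,"ty": 0,"tz": 0,"ax": 0,"ay": 0,"az": 0,"claw": 0.7},
    {"tx": 0.001,"ty": 0,"tz": 0,"ax": 0,"ay": 0,"az": 0,"claw": 0.7},
    {"tx": 0.001,"ty": 0,"tz": 0,"ax": 0,"ay": 0,"az": 0,"claw": 0.7},
    {"tx": 0,"ty": 0,"tz": 0,"ax": 0,"ay": 0,"az": 0,"claw": 0.7},
    {"tx": 0,"ty": 0,"tz": 0,"ax": 0,"ay": 0,"az": 0,"claw": 0.7},
    {"tx": 0,"ty": 0,"tz": 0,"ax": 0,"ay": 0,"az": 0,"claw": 0.7},
    {"tx": 0,"ty": 0,"tz": 0,"ax": 0,"ay": 0,"az": 0,"claw": 0.7},
    {"tx": 0,"ty": 0,"tz": 0,"ax": 0,"ay": 0,"az": 0,"claw": 0.7},
    {"tx": 0,"ty": 0,"tz": 0,"ax": 0,"ay": 0,"az": 0,"claw": 0.7},
    {"tx": 0,"ty": 0,"tz": 0,"ax": 0,"ay": 0,"az": 0,"claw": 0.7},
  ],
)

```text
clock: 12.12
tcp_pos: [0.5704, -0.0932, 0.3042]
orientation: [1.514, 2.753, -0.0]
contact_force: [0.7, -2.1, 0.2]
grip_width: 0.0257
gripper_force: 0.8
```

Run:
```python
from h import *
cx,cy,a=C()
p,Rm,o=tool();F=o["contact_force"];print(F,"out",F[0]*np.cos(a)+F[1]*np.sin(a),tipC(),o["clock"])
snap("side","x")
print([[(a,np.round(w2c(b)*1e3)) for a,b in find("bail_bar",c)] for c in("side",)])
```

```text
[ 0.71019641 -2.07725197  0.17673499] out 2.134269960933141 [ 16.1   0.4 131.2] 12.1167
[[(0.37, array([  1.,   1., 134.]))]]
```

>>> arm_command(
  plan=[
    {"tx": -0.002,"ty": 0,"tz": 0,"ax": 0,"ay": 0,"az": 0,"claw": 0.7},
    {"tx": 0,"ty": 0,"tz": -0.008,"ax": 0,"ay": 0,"az": 0,"claw": 0.7},
    {"tx": 0,"ty": 0,"tz": -0.008,"ax": 0,"ay": 0,"az": 0,"claw": 0.7},
    {"tx": 0.005,"ty": 0,"tz": 0,"ax": 0,"ay": 0,"az": 0,"claw": 0.7},
    {"tx": 0,"ty": 0,"tz": 0.003,"ax": 0,"ay": 0,"az": 0,"claw": 0.7},
    {"tx": 0,"ty": 0,"tz": 0.003,"ax": 0,"ay": 0,"az": 0,"claw": 0.7},
    {"tx": 0,"ty": 0,"tz": 0.002,"ax": 0,"ay": 0,"az": 0,"claw": 0.7},
    {"tx": 0,"ty": 0,"tz": 0.002,"ax": 0,"ay": 0,"az": 0,"claw": 0.7},
    {"tx": 0,"ty": 0,"tz": 0.002,"ax": 0,"ay": 0,"az": 0,"claw": 0.7},
    {"tx": 0,"ty": 0,"tz": 0,"ax": 0,"ay": 0,"az": 0,"claw": 0.7},
  ],
)

```text
clock: 13.05
tcp_pos: [0.5687, -0.0907, 0.3076]
orientation: [-1.514, -2.752, 0.001]
contact_force: [0.1, -0.4, -0.2]
grip_width: 0.0257
gripper_force: 0.0
```

```bash
cat > st.py <<'E'
from h import *
import sys
cx,cy,a=C()
p,Rm,o=tool();F=o["contact_force"];print("out %.1f z %.1f"%(F[0]*np.cos(a)+F[1]*np.sin(a),F[2]),tipC(),o["clock"])
if len(sys.argv)>1:
    snap("side","x")
    for n in sys.argv[1:]: print(n,[(a,np.round(w2c(b)*1e3)) for a,b in find(n,"side")])
E
python3 st.py bail_bar lever_tip
```

```text
out 0.4 z -0.2 [ 12.9   0.2 134.6] 13.05
bail_bar [(0.63, array([  4.,   1., 132.]))]
lever_tip [(0.46, array([ 57.,  -2., 111.]))]
```

>>> arm_command(
  plan=[
    {"tx": 0,"ty": 0,"tz": 0.001,"ax": 0,"ay": 0,"az": 0,"claw": 0.7},
    {"tx": 0,"ty": 0,"tz": 0.001,"ax": 0,"ay": 0,"az": 0,"claw": 0.7},
    {"tx": 0,"ty": 0,"tz": 0.001,"ax": 0,"ay": 0,"az": 0,"claw": 0.7},
    {"tx": 0,"ty": 0,"tz": 0.001,"ax": 0,"ay": 0,"az": 0,"claw": 0.7},
    {"tx": 0,"ty": 0,"tz": 0.001,"ax": 0,"ay": 0,"az": 0,"claw": 0.7},
    {"tx": 0,"ty": 0,"tz": 0.001,"ax": 0,"ay": 0,"az": 0,"claw": 0.7},
    {"tx": 0,"ty": 0,"tz": 0,"ax": 0,"ay": 0,"az": 0,"claw": 0.7},
    {"tx": 0,"ty": 0,"tz": 0,"ax": 0,"ay": 0,"az": 0,"claw": 0.7},
    {"tx": 0,"ty": 0,"tz": 0,"ax": 0,"ay": 0,"az": 0,"claw": 0.7},
    {"tx": 0,"ty": 0,"tz": 0,"ax": 0,"ay": 0,"az": 0,"claw": 0.7},
  ],
)

```text
clock: 14.03
tcp_pos: [0.5689, -0.0906, 0.3022]
orientation: [1.514, 2.752, -0.0]
contact_force: [1.5, -1.4, 0.6]
grip_width: 0.0257
gripper_force: 1.0
```

```bash
python3 st.py bail_bar lever_tip
```

```text
out 2.0 z 0.6 [ 13.1   0.5 129.2] 14.0333
bail_bar [(0.54, array([  3.,  -2., 126.])), (0.2, array([-420.,  227.,   -2.]))]
lever_tip [(0.52, array([61., -0., 92.]))]
```

>>> arm_command(
  plan=[
    {"tx": 0,"ty": 0,"tz": 0.001,"ax": 0,"ay": 0,"az": 0,"claw": 0.7},
    {"tx": 0,"ty": 0,"tz": 0.001,"ax": 0,"ay": 0,"az": 0,"claw": 0.7},
    {"tx": 0,"ty": 0,"tz": 0.001,"ax": 0,"ay": 0,"az": 0,"claw": 0.7},
    {"tx": 0,"ty": 0,"tz": 0.001,"ax": 0,"ay": 0,"az": 0,"claw": 0.7},
    {"tx": 0,"ty": 0,"tz": 0.001,"ax": 0,"ay": 0,"az": 0,"claw": 0.7},
    {"tx": 0,"ty": 0,"tz": 0,"ax": 0,"ay": 0,"az": 0,"claw": 0.7},
    {"tx": 0,"ty": 0,"tz": 0,"ax": 0,"ay": 0,"az": 0,"claw": 0.7},
    {"tx": 0,"ty": 0,"tz": 0,"ax": 0,"ay": 0,"az": 0,"claw": 0.7},
    {"tx": 0,"ty": 0,"tz": 0,"ax": 0,"ay": 0,"az": 0,"claw": 0.7},
    {"tx": 0,"ty": 0,"tz": 0,"ax": 0,"ay": 0,"az": 0,"claw": 0.7},
  ],
)

```text
clock: 15.02
tcp_pos: [0.5689, -0.0906, 0.2972]
orientation: [1.514, 2.753, -0.0]
contact_force: [2.3, -2.6, 1.8]
grip_width: 0.0254
gripper_force: 2.0
```

```bash
python3 st.py bail_bar lever_tip keeper; python3 -c "
import cv2;im=cv2.imread('pics/x.png');cv2.imwrite('pics/s3.png',cv2.resize(im[210:290,290:390],None,fx=6,fy=6,interpolation=cv2.INTER_CUBIC))"
```

```text
out 3.5 z 1.8 [ 13.1   0.4 124.2] 15.0167
bail_bar [(0.44, array([  5.,  -1., 123.])), (0.39, array([-518.,   88.,    2.]))]
lever_tip [(0.75, array([62.,  1., 75.]))]
keeper [(0.66, array([  3.,   4., 123.])), (0.36, array([ 368., -181.,   -1.]))]
```

View pics/s3.png

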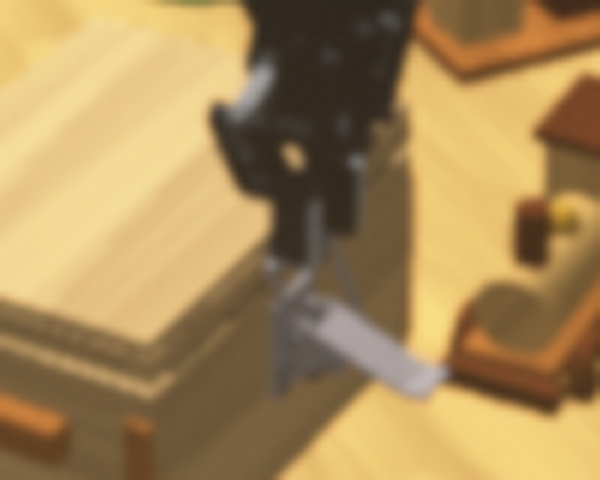

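>>> arm_command(
  plan=[
    {"tx": 0,"ty": 0,"tz": 0.001,"ax": 0,"ay": 0,"az": 0,"claw": 0.7},
    {"tx": 0,"ty": 0,"tz": 0.001,"ax": 0,"ay": 0,"az": 0,"claw": 0.7},
    {"tx": 0,"ty": 0,"tz": 0,"ax": 0,"ay": 0,"az": 0,"claw": 0.7},
    {"tx": 0,"ty": 0,"tz": 0,"ax": 0,"ay": 0,"az": 0,"claw": 0.7},
    {"tx": 0,"ty": 0,"tz": 0,"ax": 0,"ay": 0,"az": 0,"claw": 0.7},
    {"tx": 0,"ty": 0,"tz": 0,"ax": 0,"ay": 0,"az": 0,"claw": 0.7},
    {"tx": 0,"ty": 0,"tz": 0,"ax": 0,"ay": 0,"az": 0,"claw": 0.7},
    {"tx": 0,"ty": 0,"tz": 0,"ax": 0,"ay": 0,"az": 0,"claw": 0.7},
    {"tx": 0,"ty": 0,"tz": 0,"ax": 0,"ay": 0,"az": 0,"claw": 0.7},
    {"tx": 0,"ty": 0,"tz": 0,"ax": 0,"ay": 0,"az": 0,"claw": 0.7},
  ],
)

```text
clock: 16.05
tcp_pos: [0.569, -0.0908, 0.2957]
orientation: [1.514, 2.752, 0.001]
contact_force: [1.4, -3.5, 6.6]
grip_width: 0.0257
gripper_force: 3.5
```

```bash
python3 st.py bail_bar lever_tip
```

```text
out 3.7 z 6.6 [ 13.3   0.5 122.7] 16.05
bail_bar [(0.52, array([  4.,   3., 122.]))]
lever_tip [(0.67, array([-90.,  -1.,   3.])), (0.53, array([61., -3., 67.]))]
```

>>> arm_command(
  plan=[
    {"tx": -0.001,"ty": 0,"tz": -0.0005,"ax": 0,"ay": 0,"az": 0,"claw": 0.7},
    {"tx": -0.001,"ty": 0,"tz": -0.001,"ax": 0,"ay": 0,"az": 0,"claw": 0.7},
    {"tx": 0,"ty": 0,"tz": -0.003,"ax": 0,"ay": 0,"az": 0,"claw": 0.7},
    {"tx": 0,"ty": 0,"tz": -0.015,"ax": 0,"ay": 0,"az": 0,"claw": 0.7},
    {"tx": 0,"ty": 0,"tz": -0.03,"ax": 0,"ay": 0,"az": 0,"claw": 0.7},
    {"tx": 0,"ty": 0,"tz": -0.03,"ax": 0,"ay": 0,"az": 0,"claw": 0.7},
    {"tx": -0.04,"ty": 0,"tz": 0,"ax": 0,"ay": 0,"az": 0,"claw": 1},
    {"tx": -0.04,"ty": 0,"tz": 0,"ax": 0,"ay": 0,"az": 0,"claw": 1},
    {"tx": -0.04,"ty": 0,"tz": 0,"ax": 0,"ay": 0,"az": 0,"claw": 1},
    {"tx": -0.04,"ty": 0,"tz": 0,"ax": 0,"ay": 0,"az": 0,"claw": 1},
  ],
)

```text
clock: 17.03
tcp_pos: [0.6561, -0.2276, 0.3743]
orientation: [-1.51, -2.752, -0.002]
contact_force: [0.2, 0.3, 0.5]
grip_width: 0.0
gripper_force: 0.0
```

```bash
python3 st.py bail_bar lever_tip; cp pics/x.png pics/y.png
python3 - <<'E'
from h import *
im=cv2.imread('pics/y.png');cv2.imwrite('pics/s4.png',cv2.resize(im[210:290,290:390],None,fx=6,fy=6,interpolation=cv2.INTER_CUBIC))
snap("top","x2")
for n in("bail_bar","lever_tip","keeper"): print(n,[(a,np.round(w2c(b)*1e3)) for a,b in find(n,"top")])
print(to([85,0,95],40),r.get_obs()["joints"])
E
```

```text
out -0.2 z 0.5 [175.    0.6 201.3] 17.0333
bail_bar [(0.44, array([  4.,   3., 122.]))]
lever_tip [(0.71, array([62., -2., 63.]))]
bail_bar [(0.5, array([ 370., -175.,    1.])), (0.36, array([  4.,   2., 120.]))]
lever_tip [(0.7, array([ 56., 161.,  -2.])), (0.57, array([64.,  5., 62.]))]
keeper [(0.61, array([ 10.,   3., 119.])), (0.55, array([  79., -280.,   -1.]))]
(array([-23.2,  -1.1, 146.6]), array([-0. , 39.9,  0.1]), array([ 0.667, -0.246,  0.228])) [-0.08804386  0.57420761  0.49439892  1.56158979 -0.2975279   1.08297548
  1.04726391]
```

View pics/s4.png

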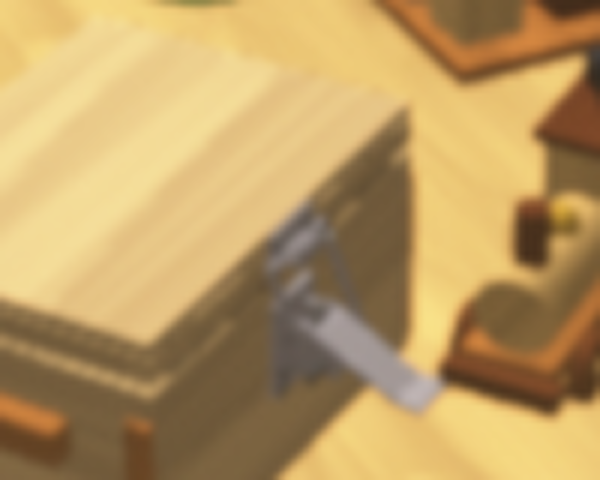

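>>> arm_command(
  plan=[
    {"tx": 0,"ty": 0,"tz": 0,"ax": 0,"ay": 6.7,"az": 0,"claw": 1},
    {"tx": 0,"ty": 0,"tz": 0,"ax": 0,"ay": 6.7,"az": 0,"claw": 1},
    {"tx": 0,"ty": 0,"tz": 0,"ax": 0,"ay": 6.7,"az": 0,"claw": 1},
    {"tx": 0,"ty": 0,"tz": 0,"ax": 0,"ay": 6.7,"az": 0,"claw": 1},
    {"tx": 0,"ty": 0,"tz": 0,"ax": 0,"ay": 6.6,"az": 0,"claw": 1},
    {"tx": 0,"ty": 0,"tz": 0,"ax": 0,"ay": 6.6,"az": 0,"claw": 1},
    {"tx": -0.027,"ty": 0,"tz": 0.025,"ax": 0,"ay": 0,"az": 0,"claw": 1},
    {"tx": -0.027,"ty": 0,"tz": 0.025,"ax": 0,"ay": 0,"az": 0,"claw": 1},
    {"tx": -0.027,"ty": 0,"tz": 0.025,"ax": 0,"ay": 0,"az": 0,"claw": 1},
    {"tx": 0,"ty": 0,"tz": 0,"ax": 0,"ay": 0,"az": 0,"claw": 1},
  ],
)

```text
clock: 18.22
tcp_pos: [0.661, -0.2369, 0.2576]
orientation: [-1.199, -2.176, -0.433]
contact_force: [-1.5, 1.6, -1.1]
grip_width: -0.0001
gripper_force: 0.0
```

```bash
python3 st.py
python3 - <<'E'
from h import *
print(r.get_obs()["joints"])
t=np.radians(40);X=np.array([-np.cos(t),np.sin(t)]);Z=np.array([-np.sin(t),-np.cos(t)]);P=np.array([11,83.])
cur=tipC()[[0,2]]; print(to([cur[0],0,cur[1]],40))
for th in [1.25,1.1,.95,.8,.65,.5,.4,.3,.2,.1,0,-.04]:
    n=np.array([np.cos(th),np.sin(th)]);d=np.array([np.sin(th),-np.cos(th)])
    s=42+8*(1.1-th)/1.1
    T=P+s*d+(8+11*abs(X@n))*n
    D=T-cur; print(th,np.round(T,1),"tx %.1f tz %.1f"%(D@X,D@Z)); cur=T
E
```

```text
out -2.2 z -1.1 [ 73.5  -1.2 126. ] 18.2167
[ 0.15483259  0.8535134   0.31931289  1.38861009 -0.58280914  1.60066553
  1.19833106]
(array([1.5, 0.2, 0. ]), array([-0.3, -0.5, -0.2]), array([ 0.661, -0.236,  0.259]))
1.25 [53.6 81.5] tx -13.4 tz 46.8
1.1 [53.2 73.3] tx -5.0 tz 6.6
0.95 [51.2 65.1] tx -3.7 tz 7.5
0.8 [48.8 58.5] tx -2.4 tz 6.6
0.65 [46.7 53.3] tx -1.8 tz 5.4
0.5 [43.8 48.1] tx -1.1 tz 5.9
0.4 [41.3 44.7] tx -0.3 tz 4.2
0.3 [38.5 41.4] tx 0.1 tz 4.3
0.2 [35.2 38.4] tx 0.5 tz 4.5
0.1 [31.5 35.5] tx 1.0 tz 4.5
0 [27.4 33. ] tx 1.5 tz 4.6
-0.04 [25.7 32.1] tx 0.7 tz 1.8
```

>>> arm_command(
  plan=[
    {"tx": -0.003,"ty": 0.001,"tz": 0.012,"ax": 0,"ay": 0,"az": 0,"claw": 1},
    {"tx": -0.003,"ty": 0,"tz": 0.012,"ax": 0,"ay": 0,"az": 0,"claw": 1},
    {"tx": -0.003,"ty": 0,"tz": 0.012,"ax": 0,"ay": 0,"az": 0,"claw": 1},
    {"tx": -0.004,"ty": 0,"tz": 0.01,"ax": 0,"ay": 0,"az": 0,"claw": 1},
    {"tx": -0.0025,"ty": 0,"tz": 0.0033,"ax": 0,"ay": 0,"az": 0,"claw": 1},
    {"tx": -0.0025,"ty": 0,"tz": 0.0033,"ax": 0,"ay": 0,"az": 0,"claw": 1},
    {"tx": -0.0012,"ty": 0,"tz": 0.0025,"ax": 0,"ay": 0,"az": 0,"claw": 1},
    {"tx": -0.0012,"ty": 0,"tz": 0.0025,"ax": 0,"ay": 0,"az": 0,"claw": 1},
    {"tx": -0.0012,"ty": 0,"tz": 0.0025,"ax": 0,"ay": 0,"az": 0,"claw": 1},
    {"tx": 0,"ty": 0,"tz": 0,"ax": 0,"ay": 0,"az": 0,"claw": 1},
  ],
)

```text
clock: 19.05
tcp_pos: [0.652, -0.22, 0.205]
orientation: [-1.202, -2.186, -0.438]
contact_force: [-0.5, 0.0, 0.6]
grip_width: 0.0001
gripper_force: 0.0
```

```bash
python3 st.py bail_bar lever_tip lid_edge
```

```text
out -0.3 z 0.6 [55.6  1.4 72.5] 19.05
bail_bar [(0.58, array([  4.,   1., 123.]))]
lever_tip [(0.78, array([64., -3., 66.])), (0.67, array([-418.,  229.,   -2.]))]
lid_edge [(0.93, array([ -4.,   2., 135.])), (0.54, array([ 119., -175.,   -1.]))]
```

>>> arm_command(
  plan=[
    {"tx": -0.0005,"ty": 0,"tz": 0.0028,"ax": 0,"ay": 0,"az": 0,"claw": 1},
    {"tx": -0.0005,"ty": -0.001,"tz": 0.0028,"ax": 0,"ay": 0,"az": 0,"claw": 1},
    {"tx": -0.0005,"ty": 0,"tz": 0.0028,"ax": 0,"ay": 0,"az": 0,"claw": 1},
    {"tx": -0.0012,"ty": 0,"tz": 0.0033,"ax": 0,"ay": 0,"az": 0,"claw": 1},
    {"tx": -0.0012,"ty": 0,"tz": 0.0033,"ax": 0,"ay": 0,"az": 0,"claw": 1},
    {"tx": -0.0009,"ty": 0,"tz": 0.0027,"ax": 0,"ay": 0,"az": 0,"claw": 1},
    {"tx": -0.0009,"ty": 0,"tz": 0.0027,"ax": 0,"ay": 0,"az": 0,"claw": 1},
    {"tx": -0.0005,"ty": 0,"tz": 0.003,"ax": 0,"ay": 0,"az": 0,"claw": 1},
    {"tx": 0,"ty": 0,"tz": 0,"ax": 0,"ay": 0,"az": 0,"claw": 1},
    {"tx": 0,"ty": 0,"tz": 0,"ax": 0,"ay": 0,"az": 0,"claw": 1},
  ],
)

```text
clock: 20.08
tcp_pos: [0.6454, -0.2116, 0.1828]
orientation: [-1.202, -2.186, -0.437]
contact_force: [0.4, 0.5, 0.4]
grip_width: -0.0003
gripper_force: 0.0
```

```bash
python3 st.py bail_bar lever_tip lid_edge
```

```text
out -0.2 z 0.4 [44.9  0.2 50.3] 20.0833
bail_bar [(0.42, array([  1.,  -2., 117.]))]
lever_tip [(0.76, array([45., -1., 43.]))]
lid_edge [(0.63, array([ -3.,   1., 136.])), (0.63, array([  5.,   2., 119.]))]
```

>>> arm_command(
  plan=[
    {"tx": -0.0005,"ty": 0,"tz": 0.0024,"ax": 0,"ay": 0,"az": 0,"claw": 1},
    {"tx": -0.0001,"ty": 0,"tz": 0.0021,"ax": 0,"ay": 0,"az": 0,"claw": 1},
    {"tx": -0.0001,"ty": 0,"tz": 0.0021,"ax": 0,"ay": 0,"az": 0,"claw": 1},
    {"tx": 0,"ty": 0,"tz": 0.0022,"ax": 0,"ay": 0,"az": 0,"claw": 1},
    {"tx": 0,"ty": 0,"tz": 0.0022,"ax": 0,"ay": 0,"az": 0,"claw": 1},
    {"tx": 0,"ty": 0,"tz": 0,"ax": 0,"ay": 0,"az": 0,"claw": 1},
    {"tx": 0,"ty": 0,"tz": 0,"ax": 0,"ay": 0,"az": 0,"claw": 1},
    {"tx": 0,"ty": 0,"tz": 0,"ax": 0,"ay": 0,"az": 0,"claw": 1},
    {"tx": 0,"ty": 0,"tz": 0,"ax": 0,"ay": 0,"az": 0,"claw": 1},
    {"tx": 0,"ty": 0,"tz": 0,"ax": 0,"ay": 0,"az": 0,"claw": 1},
  ],
)

```text
clock: 21.12
tcp_pos: [0.6421, -0.2062, 0.1745]
orientation: [-1.202, -2.186, -0.438]
contact_force: [0.3, 0.1, 0.3]
grip_width: 0.0002
gripper_force: 0.0
```

```bash
python3 st.py bail_bar lever_tip lid_edge; python3 -c "
import cv2;im=cv2.imread('pics/x.png');cv2.imwrite('pics/s5.png',cv2.resize(im[210:290,290:390],None,fx=6,fy=6,interpolation=cv2.INTER_CUBIC))"
```

```text
out 0.1 z 0.3 [38.7  0.4 41.9] 21.1167
bail_bar [(0.52, array([  4.,  -3., 118.]))]
lever_tip [(0.45, array([35., -2., 32.]))]
lid_edge []
```

View pics/s5.png

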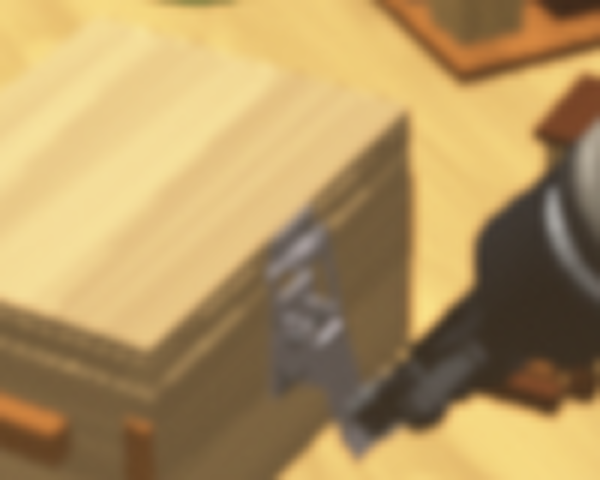

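>>> arm_command(
  plan=[
    {"tx": 0.0002,"ty": 0,"tz": 0.0022,"ax": 0,"ay": 0,"az": 0,"claw": 1},
    {"tx": 0.0002,"ty": 0,"tz": 0.0022,"ax": 0,"ay": 0,"az": 0,"claw": 1},
    {"tx": 0.0005,"ty": 0,"tz": 0.0022,"ax": 0,"ay": 0,"az": 0,"claw": 1},
    {"tx": 0.0005,"ty": 0,"tz": 0.0022,"ax": 0,"ay": 0,"az": 0,"claw": 1},
    {"tx": 0.0007,"ty": 0,"tz": 0.0022,"ax": 0,"ay": 0,"az": 0,"claw": 1},
    {"tx": 0.0007,"ty": 0,"tz": 0.0015,"ax": 0,"ay": 0,"az": 0,"claw": 1},
    {"tx": 0,"ty": 0,"tz": 0,"ax": 0,"ay": 0,"az": 0,"claw": 1},
    {"tx": 0,"ty": 0,"tz": 0,"ax": 0,"ay": 0,"az": 0,"claw": 1},
    {"tx": 0,"ty": 0,"tz": 0,"ax": 0,"ay": 0,"az": 0,"claw": 1},
    {"tx": 0,"ty": 0,"tz": 0,"ax": 0,"ay": 0,"az": 0,"claw": 1},
  ],
)

```text
clock: 22.15
tcp_pos: [0.6367, -0.1977, 0.1667]
orientation: [-1.202, -2.186, -0.438]
contact_force: [-0.7, -0.5, -0.1]
grip_width: -0.0
gripper_force: 0.0
```

```bash
python3 st.py bail_bar lever_tip lid_edge
```

```text
out 0.1 z -0.1 [28.6  0.4 34.2] 22.15
bail_bar [(0.61, array([  6.,   1., 119.])), (0.6, array([ 120., -174.,   -0.]))]
lever_tip [(0.72, array([17., -3., 32.]))]
lid_edge [(0.86, array([ -2.,   2., 132.]))]
```

>>> arm_command(
  plan=[
    {"tx": 0.001,"ty": 0,"tz": 0.001,"ax": 0,"ay": 0,"az": 0,"claw": 1},
    {"tx": 0.001,"ty": 0,"tz": 0.001,"ax": 0,"ay": 0,"az": 0,"claw": 1},
    {"tx": 0.0005,"ty": 0,"tz": 0.0005,"ax": 0,"ay": 0,"az": 0,"claw": 1},
    {"tx": 0,"ty": 0,"tz": 0,"ax": 0,"ay": 0,"az": 0,"claw": 1},
    {"tx": 0,"ty": 0,"tz": 0,"ax": 0,"ay": 0,"az": 0,"claw": 1},
    {"tx": 0,"ty": 0,"tz": 0,"ax": 0,"ay": 0,"az": 0,"claw": 1},
    {"tx": 0,"ty": 0,"tz": 0,"ax": 0,"ay": 0,"az": 0,"claw": 1},
    {"tx": 0,"ty": 0,"tz": 0,"ax": 0,"ay": 0,"az": 0,"claw": 1},
    {"tx": 0,"ty": 0,"tz": 0,"ax": 0,"ay": 0,"az": 0,"claw": 1},
    {"tx": 0,"ty": 0,"tz": 0,"ax": 0,"ay": 0,"az": 0,"claw": 1},
  ],
)

```text
clock: 23.18
tcp_pos: [0.6348, -0.1947, 0.1664]
orientation: [-1.202, -2.186, -0.437]
contact_force: [0.9, -1.4, 0.5]
grip_width: -0.0001
gripper_force: 0.9
```

```bash
python3 st.py lever_tip
```

```text
out 1.7 z 0.5 [25.1  0.4 33.9] 23.1833
lever_tip [(0.49, array([15., -1., 30.]))]
```

>>> arm_command(
  plan=[
    {"tx": 0.0006,"ty": 0,"tz": 0.0006,"ax": 0,"ay": 0,"az": 0,"claw": 1},
    {"tx": 0,"ty": 0,"tz": 0,"ax": 0,"ay": 0,"az": 0,"claw": 1},
    {"tx": 0,"ty": 0,"tz": 0,"ax": 0,"ay": 0,"az": 0,"claw": 1},
    {"tx": 0,"ty": 0,"tz": 0,"ax": 0,"ay": 0,"az": 0,"claw": 1},
    {"tx": 0,"ty": 0,"tz": 0,"ax": 0,"ay": 0,"az": 0,"claw": 1},
    {"tx": 0,"ty": 0,"tz": 0,"ax": 0,"ay": 0,"az": 0,"claw": 1},
    {"tx": 0,"ty": 0,"tz": 0,"ax": 0,"ay": 0,"az": 0,"claw": 1},
    {"tx": 0,"ty": 0,"tz": 0,"ax": 0,"ay": 0,"az": 0,"claw": 1},
    {"tx": 0,"ty": 0,"tz": 0,"ax": 0,"ay": 0,"az": 0,"claw": 1},
    {"tx": 0,"ty": 0,"tz": 0,"ax": 0,"ay": 0,"az": 0,"claw": 1},
  ],
)

```text
clock: 24.12
tcp_pos: [0.6346, -0.1945, 0.1665]
orientation: [-1.203, -2.187, -0.437]
contact_force: [3.3, -4.2, 1.3]
grip_width: -0.0001
gripper_force: 2.7
```

>>> arm_command(
  plan=[
    {"tx": -0.002,"ty": 0,"tz": -0.003,"ax": 0,"ay": 0,"az": 0,"claw": 1},
    {"tx": 0,"ty": 0,"tz": -0.02,"ax": 0,"ay": 0,"az": 0,"claw": 1},
    {"tx": 0,"ty": 0,"tz": -0.03,"ax": 0,"ay": 0,"az": 0,"claw": 1},
    {"tx": 0,"ty": 0,"tz": -0.03,"ax": 0,"ay": 0,"az": 0,"claw": 1},
    {"tx": 0,"ty": 0,"tz": -0.03,"ax": 0,"ay": 0,"az": 0,"claw": 1},
    {"tx": 0,"ty": 0,"tz": -0.02,"ax": 0,"ay": 0,"az": 0,"claw": 1},
    {"tx": 0,"ty": 0,"tz": 0,"ax": 0,"ay": 0,"az": 0,"claw": 1},
    {"tx": 0,"ty": 0,"tz": 0,"ax": 0,"ay": 0,"az": 0,"claw": 1},
    {"tx": 0,"ty": 0,"tz": 0,"ax": 0,"ay": 0,"az": 0,"claw": 1},
    {"tx": 0,"ty": 0,"tz": 0,"ax": 0,"ay": 0,"az": 0,"claw": 1},
  ],
)

```text
clock: 24.95
tcp_pos: [0.6804, -0.2657, 0.2651]
orientation: [-1.199, -2.183, -0.438]
contact_force: [-0.8, 0.4, -0.1]
grip_width: 0.0001
gripper_force: 0.0
```

```bash
python3 st.py bail_bar lever_tip lid_edge keeper; python3 -c "
import cv2;im=cv2.imread('pics/x.png');cv2.imwrite('pics/s6.png',cv2.resize(im[210:290,290:390],None,fx=6,fy=6,interpolation=cv2.INTER_CUBIC))"
```

```text
out -0.8 z -0.1 [108.9   0.5 133. ] 24.95
bail_bar [(0.38, array([  5.,   1., 119.]))]
lever_tip [(0.78, array([18., -4., 29.]))]
lid_edge [(0.94, array([ -3.,  -1., 134.])), (0.39, array([ 53., 158.,  -3.]))]
keeper [(0.6, array([16., -3., 29.])), (0.57, array([  1.,   2., 119.]))]
```

View pics/s6.png

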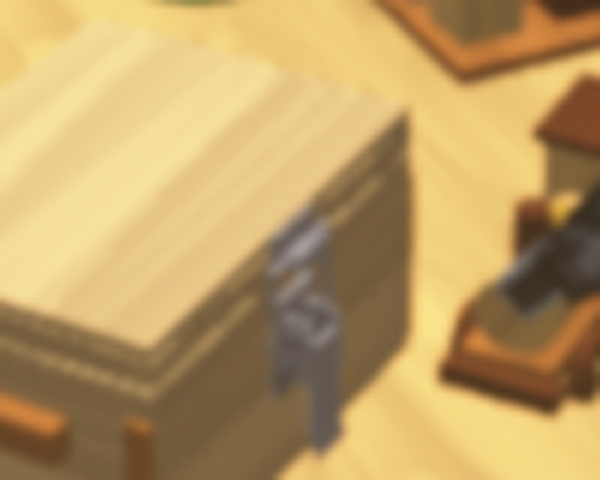

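```bash
python3 -c "
from bench import r
print(r.hand_in())"
```

```text
the job is handed in; nothing more can be done
None
```

The chest is shut and latched, and the job is handed in at about 25 s of the 64 s limit: the wire is seated behind the keeper's lip, the lever is flat against its stop, and the lid is drawn tight. The highest contact force I read was about 7 N, and the arm's path kept clear of the other toys, though I didn't re-measure where they stand afterwards.

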